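# Burp the sprung hatch box

### The arm

A 6-joint arm with a two-finger parallel gripper is mounted at the origin on the work surface. World frame = base frame: x ahead of the robot, y to its left, z up, the work surface at z = 0. Lengths are in m, angles in rad, forces in N, time in s.
With the tool pointing down it reaches from about 0.35 to 0.8 m from the base axis. Payload 7.3 kg.
Tool frame: the origin (TCP) lies between the finger pads; the fingertips stand 25 mm ahead of it and the grasp point (between the pads) lies 6 mm ahead of it (r.tip_extent is the distance from the TCP to the fingertips, in m); z points along the fingers, y is the direction in which the jaws open and shut (so a half turn about z gives the same grasp; the last joint's range is limited). The gripper opens to 85 mm and grips with 20 to 120 N. Pads are 22 mm wide; open, the fingers measure 114 mm over their backs; the gripper's body (76 mm by 85 mm) begins 54 mm behind the grasp point. The pads swing forward as they close: fully open they stand 13 mm farther back than shut.
Start: joints at [-1.461, 0.342, 1.524, -0, 1.275, -0.146], TCP at [0.133, -0.508, 0.256] pointing down, gripper open.
Joint ranges: [-2.53, 2.53], [-0.77, 2.02], [0.04, 2.7], [-1, 4.14], [0.28, 2.66], [-3.11, 3.11]. Speed limits (rad/s): [2.57, 2.57, 3.14, 3.14, 3.14, 3.14].

### API

Orientations are given as a unit quaternion [x, y, z, w].
In Python, from workcell import r, command_gripper, optics gives the robot as it stands. The module is installed in compiled form; this text tells all that it offers. Calls block until the motion is done:
- r.reach(position, orientation): joint-space move of the TCP to a pose.
- r.move_straight(position, orientation=None, speed=0.15, max_force=None): straight line of the TCP; orientation=None keeps the orientation; speed is the mean speed in m/s. With max_force (N) it stops when the force on the tool has changed by that much, and returns True; else False.
- r.movej(angles): joint-space move.
- command_gripper(opening, force=None): finger opening in m; force is the grip in N (None keeps the last); returns when the fingers have stopped.
- r.hold(seconds).
- r.solve_ik(position, orientation): joint angles nearest the present ones, or None.
- r.read_state(): the state.
- optics.get_image(name): name is "scene" or "top" or "wrist"; returns (picture, depth): 400x640x3 uint8, red, green, blue; 400x640 float32, m along the optical axis (not along the pixel's ray), 0 where there is no reading.
- optics.camera_model(name): a dict with "K" (3x3 intrinsics, pixels), "k1" (the pictures are not rectified: a ray, as slopes to the right and down, at radius r is drawn at 1 + k1 r^2 times it, then the intrinsics apply), "R" (3x3) and "t" (3): a world point X has camera coordinates R X + t; the wrist camera has in their place "tool_from_camera" (4x4, takes a point from camera to tool coordinates, whose origin is the TCP and whose axes are the flange's). Camera axes: x right, y down, z forward; pixel columns grow to the right and rows downward; lengths in m; the calibration is good to about 2 mm. A picture is of the moment at which its call begins: read the wrist's pose just before it. camera_model takes no time and is no camera call.
A pose or a line that the arm cannot do raises r.PlanningError and nothing moves.
- r.finish_job(): hands the job in, once; it reports no verdict.
The state is a dict: "time_s": time; "joint_positions": joint angles; "dq": joint speeds; "tau": joint torques, N m; "eef_pos": TCP position; "eef_rot": TCP orientation; "contact_force": force on the tool from outside, world axes, zero at the start; "torque": the same for the moment, N m; "grip_width": finger opening in m.
Only numpy, scipy, OpenCV 4.12 (cv2) and the standard library are available. Lean on these libraries where they do the work, as an engineer would, in place of code of your own. Each camera call takes 0.05 s, during which the arm holds its last target.

### The job

Give the orange hatch box its airing: press the catch tab at its front down with one fingertip and, as the sprung lid pops up, trap it under the other finger so that its front edge never gapes more than about 4 cm. Hold it there just ajar, open about 1 to 2 cm at the front edge, for two full seconds, then push it down with a finger until the catch clicks and it stays shut, and come away. Lift nothing, and leave the box and the things around it where they stand.

Things in the scene. Friction and masses are not known exactly. Their poses are not given: they have to be found in the camera images.
- hatch_box: orange plastic tub with a plaster floor, 150 mm deep (its x) by 210 mm wide (its y), 90 mm high shut, about 1.5 kg, standing loose on the tiles. Origin at the centre of its underside, z up; its -x side is the front, with the catch, and turns roughly to the robot.
- hatch_lid (a joint): lid angle, rad: about 0.01 when latched (0 to 0.02), growing as the front edge rises; front edge gap in mm is about 155 x angle. A hinge spring drives the lid up the moment the catch lets go (0.1 rad within 0.05 s) and would throw it to 1.75 rad; it pushes 2 to 3 N on a finger at lid_panel.
- lid_panel (a point): point on the lid's sunken panel, on the box's middle line, 30 mm ahead (box -x) of its centre, height 70 mm shut; moves with the lid. Flat sunken floor: box x -55 to +55, y -86 to +86 mm; the flange round it is 20 mm higher (90 mm). Pushed down from ajar, the lid meets the catch's sloped nose at about 0.05 rad, needs 4 to 8 N here, snaps under it when pushed right down, and stays.
- lid_hinge (a point): middle of the lid's hinge pin at the box's back: box x = +80 mm, y = 0, height 86 mm; the pin lies along the box's y. The point lid_panel is 110 mm ahead of it.
- hatch_catch (a joint): catch angle, rad: 0 at rest (hooked over the lid's front tongue), growing as the tab is pressed down, stop at 0.32. It lets the lid go at about 0.16. It turns on a pin along the box's y at box x = -89 mm, height 76 mm, and springs back when released; 3 to 6 N on the tab takes it to the stop.
- catch_tab (a point): middle of the pressing zone on the catch's flat grey tab, box x = -120 mm, y = 0, 90 mm above the tiles at rest, 5 mm lower when the lid lets go, 8 to 9 mm lower at the stop. Tab 40 mm wide (y), 4 mm thick, from the hook (top 97 mm, x -80 to -91) out to x = -131, free in front of the tub wall (x = -75). Beside it, beyond y = +-27 mm, the space in front of the tub is empty.
- culture_jar: glass culture jar with a steel twist lid, 72 mm wide, 105 mm high, loose, not to be disturbed. Origin under its centre.
- bowl: chunky white ceramic bowl, 124 mm wide, 52 mm high, loose, near the far edge, not to be disturbed. Origin under its centre.
- spatula: stainless spatula 210 mm long, 65 mm wide at the blade, 20 mm high, lying flat along its x with the blade at +x, loose, not to be disturbed. Origin under its middle.
- rock_hide: grey resin rock hide, about 115 mm square, 80 mm high, open at its -x side, loose, not to be disturbed. Origin under its centre.

How it is judged:
By the outcome, as a careful person would: the job done as asked, in the order asked, and still so for the second after the job is handed in, with the robot touching nothing.
It also fails if it takes over 38 s, if anything falls off the work surface, if the arm or the gripper's body presses on something with over 40 N, if the wrist force passes 120 N, or if a joint passes its speed limit or range.

## Working session

There is one attempt and no reset: what is moved stays moved. The work goes in short steps, each a Python script; the robot and the scene stay as the last script left them, time stands still between calls to the robot, and variables do not carry over. Pictures are saved under pics/ and viewed, and the job is handed in when it is done.

```bash
mkdir -p pics; python3 - <<'E'
from workcell import r, optics
import cv2, numpy as np, pickle
d={}
for n in ("scene","top","wrist"):
    im,de=optics.get_image(n); d[n]=(im,de,optics.camera_model(n)); cv2.imwrite(f"pics/{n}0.png",im[:,:,::-1]); print(n,d[n][2])
pickle.dump(d,open("d0.pkl","wb"))
s=r.read_state(); print(s, r.tip_extent)
E
```

```text
scene {'K': array([[476.97504202,   0.        , 329.43002476],
       [  0.        , 476.97504202, 205.41801345],
       [  0.        ,   0.        ,   1.        ]]), 'k1': -0.03829249355474859, 'R': array([[ 0.45612668,  0.88984895, -0.01083056],
       [ 0.61095255, -0.32197017, -0.7232373 ],
       [-0.64705907,  0.32327087, -0.69051467]]), 't': array([-0.29038428, -0.31121351,  1.98022333])}
top {'K': array([[440.30950659,   0.        , 319.95654884],
       [  0.        , 440.30950659, 200.68325639],
       [  0.        ,   0.        ,   1.        ]]), 'k1': -0.04540824281734551, 'R': array([[ 0.0240504 , -0.9996289 , -0.01279251],
       [-0.98053625, -0.021093  , -0.1952018 ],
       [ 0.19485953,  0.0172382 , -0.98067967]]), 't': array([0.00171734, 0.6442577 , 1.24355934])}
wrist {'K': array([[290.32772903,   0.        , 316.83858083],
       [  0.        , 290.32772903, 199.49874061],
       [  0.        ,   0.        ,   1.        ]]), 'k1': -0.042882975959091726, 'tool_from_camera': array([[-3.78804464e-04, -9.53521996e-01, -3.01323183e-01,
         7.66664600e-02],
      
[... 237 characters left out ...]
00000e+00]])}
{'time_s': 0.15, 'joint_positions': array([-1.46098091e+00,  3.42602586e-01,  1.52478682e+00,  2.40761820e-05,
        1.27537761e+00, -1.46005070e-01]), 'dq': array([ 0.00075088, -0.0030732 , -0.00370636, -0.00073019, -0.00053675,
        0.00029841]), 'tau': array([ 8.76290324e-04, -4.33908319e+01, -2.46145874e+01, -1.13944320e-04,
        5.71946148e-03, -5.96126455e-06]), 'eef_pos': array([ 0.13284248, -0.5076484 ,  0.25576863]), 'eef_rot': array([ 9.91830909e-01,  1.27558232e-01,  2.21370115e-05, -5.86876087e-04]), 'contact_force': array([-0.2968416 , -0.0754365 ,  0.09356745]), 'torque': array([0.04866073, 0.05517562, 0.00289151]), 'grip_width': 0.08537912417449746} 0.025
```

View pics/top0.png

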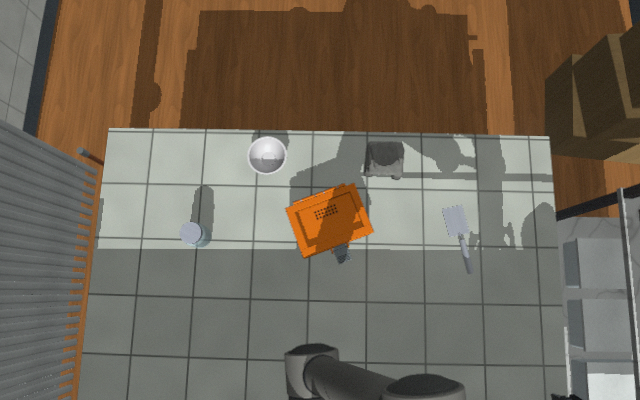

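View pics/scene0.png

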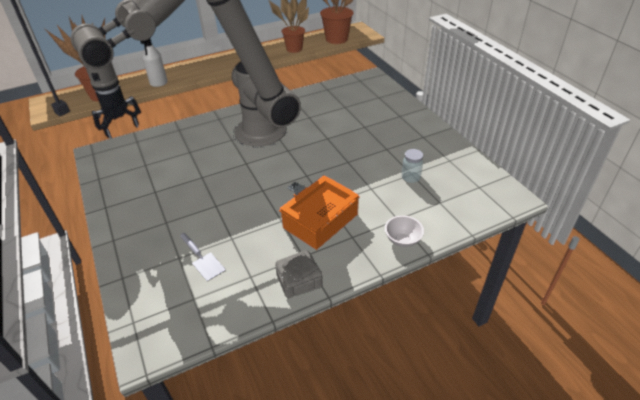

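The top view shows the orange box centred near (329,221) with its grey catch at (342,254). The jar is at (194,233), the bowl at (267,155), the hide at (384,159) and the spatula at (457,238). Next I'll localise the box.

```bash
cat > h.py <<'E'
import numpy as np, cv2
def cloud(im,de,c,T=None):
    v,u=np.mgrid[0:400,0:640].astype(np.float32)
    K=c["K"]; p=np.stack([u.ravel(),v.ravel()],1)[:,None]
    n=cv2.undistortPoints(p.astype(np.float64),K,np.array([c["k1"],0,0,0,0.])) .reshape(400,640,2)
    P=np.dstack([n,np.ones((400,640))])*de[...,None]
    if T is None: return (P-c["t"])@c["R"]
    return P@T[:3,:3].T+T[:3,3]
E
python3 - <<'E'
import pickle,numpy as np,cv2
from h import *
d=pickle.load(open("d0.pkl","rb"))
for n in("top","scene"):
    im,de,c=d[n]; P=cloud(im,de,c)
    hsv=cv2.cvtColor(im,cv2.COLOR_RGB2HSV)
    m=(hsv[...,0]>5)&(hsv[...,0]<18)&(hsv[...,1]>190)&(hsv[...,2]>80)&(de>0)&(P[...,0]>.2)&(P[...,0]<.8)&(abs(P[...,1])<.4)&(P[...,2]>.02)
    q=P[m]; print(n,m.sum(), np.histogram(q[:,2],bins=np.arange(.02,.11,.005)))
    t=q[(q[:,2]>.082)&(q[:,2]<.1)]
    print(np.median(t[:,2]), cv2.minAreaRect((t[:,:2]*1000).astype(np.float32)), cv2.boxPoints(cv2.minAreaRect((t[:,:2]*1000).astype(np.float32))))
    # grey tab
    g=(hsv[...,1]<110)&(P[...,2]>.06)&(P[...,2]<.11)&(P[...,0]>.3)&(P[...,0]<.62)&(abs(P[...,1]+.03)<.12)
    print("grey",g.sum(),P[g].mean(0) if g.any() else None)
    print(np.round(P[g][:60],3).tolist())
E
```

```text
top 3987 (array([   0,    0,    0,    0,    0,    0,    0,    0,   44,  943, 1090,
        147,  107,  722,  882,   52,    0]), array([0.02 , 0.025, 0.03 , 0.035, 0.04 , 0.045, 0.05 , 0.055, 0.06 ,
       0.065, 0.07 , 0.075, 0.08 , 0.085, 0.09 , 0.095, 0.1  , 0.105]))
0.09025187977198816 ((582.3582153320312, -11.940200805664062), (176.97897338867188, 213.98196411132812), 21.9394474029541) [[ 460.30255    54.2404  ]
 [ 540.2519   -144.24483 ]
 [ 704.4139    -78.120804]
 [ 624.46454   120.364426]]
grey 265 [ 0.48981529 -0.04289612  0.08980453]
[[0.602, 0.018, 0.073], [0.541, 0.088, 0.084], [0.538, 0.089, 0.078], [0.532, 0.085, 0.084], [0.526, 0.082, 0.082], [0.524, 0.082, 0.082], [0.515, 0.079, 0.078], [0.517, -0.053, 0.09], [0.517, -0.055, 0.093], [0.514, -0.047, 0.096], [0.514, -0.05, 0.092], [0.513, -0.052, 0.098], [0.514, -0.055, 0.094], [0.513, -0.058, 0.1], [0.516, -0.062, 0.08], [0.511, -0.041, 0.095], [0.511, -0.044, 0.096], [0.511, -0.047, 0.094], [0.511, -0.05, 0.095], [0.511, -0.053, 0.098], [0.511, -0.055, 0.095], [0.511, -0.058, 0.097], [0.511, -0.061, 0.099], [0.506, 0.0
[... 2111 characters left out ...]
-0.028, 0.099], [0.5, -0.024, 0.096], [0.476, -0.071, 0.093], [0.473, -0.067, 0.089], [0.478, -0.065, 0.092], [0.478, -0.062, 0.091], [0.48, -0.059, 0.091], [0.479, -0.055, 0.088], [0.483, -0.053, 0.091], [0.485, -0.05, 0.091], [0.489, -0.048, 0.093], [0.485, -0.043, 0.088], [0.486, -0.04, 0.087], [0.492, -0.039, 0.092], [0.491, -0.034, 0.089], [0.493, -0.032, 0.09], [0.501, -0.031, 0.096], [0.499, -0.027, 0.092], [0.506, -0.026, 0.097], [0.476, -0.075, 0.09], [0.476, -0.072, 0.088], [0.479, -0.069, 0.09], [0.486, -0.068, 0.095], [0.478, -0.062, 0.086], [0.486, -0.061, 0.092], [0.483, -0.057, 0.088], [0.486, -0.054, 0.089], [0.487, -0.051, 0.088], [0.49, -0.049, 0.09], [0.49, -0.045, 0.089]]
```

```bash
cat >> h.py <<'E'
from scipy.spatial.transform import Rotation as Ro
def quat(yaw,sgn=1,tilt=0.):
    # tool y along sgn*(cos yaw,sin yaw), z down; tilt about world horizontal axis box-y (positive: rotates box +x toward -z)
    bx=np.array([np.cos(yaw),np.sin(yaw),0]);by=np.array([-bx[1],bx[0],0])
    y=sgn*bx; z=np.array([0,0,-1.]); x=np.cross(y,z)
    return (Ro.from_rotvec(by*tilt)*Ro.from_matrix(np.stack([x,y,z],1))).as_quat()
E
python3 - <<'E'
from workcell import r, optics
from h import *
import pickle
yaw=np.radians(21.8)
p=np.array([.59,-.012,0])-.075*np.array([np.cos(yaw),np.sin(yaw),0]); print(p)
for s in(1,-1):
    for t in (0,.3):
        for z in (.32,.1):
            print(s,t,z,r.solve_ik(list(p+[0,0,z]),list(quat(yaw,s,t))))
E
```

```text
[ 0.52036356 -0.03985259  0.        ]
1 0 0.32 [-2.23356546e-01  2.94273687e-01  1.41604730e+00 -4.44089210e-16
  1.43127167e+00 -6.03838323e-01]
1 0 0.1 [-2.23356546e-01  5.16596318e-01  1.73305998e+00 -4.44089210e-16
  8.91936357e-01 -6.03838323e-01]
1 0.3 0.32 [-0.14143099  0.45240082  1.21410166 -0.14990411  1.73524893 -0.52711808]
1 0.3 0.1 [-0.14143099  0.64874948  1.51485606 -0.15621056  1.24372241 -0.45184104]
-1 0 0.32 [-2.23356546e-01  2.94273687e-01  1.41604730e+00 -4.44089210e-16
  1.43127167e+00  2.53775433e+00]
-1 0 0.1 [-2.23356546e-01  5.16596318e-01  1.73305998e+00 -4.44089210e-16
  8.91936357e-01  2.53775433e+00]
-1 0.3 0.32 [-0.14143099  0.45240082  1.21410166 -0.14990411  1.73524893  2.61447458]
-1 0.3 0.1 [-0.14143099  0.64874948  1.51485606 -0.15621056  1.24372241  2.68975161]
```

```bash
python3 - <<'E'
from workcell import r, optics, command_gripper
from h import *
import pickle
yaw=np.radians(21.8); q=list(quat(yaw))
command_gripper(.075)
s=r.read_state(); print(s["time_s"],s["grip_width"])
r.reach([.38,-.20,.06],q); s=r.read_state(); print(s["time_s"],s["eef_pos"],s["contact_force"])
hit=r.move_straight([.38,-.20,.004],speed=.03,max_force=4)
s=r.read_state(); print(hit,s["time_s"],s["eef_pos"],s["contact_force"],s["torque"],r.tip_extent)
E
```

```text
0.4167 0.07467130267648195
2.0333 [ 0.38034855 -0.20098201  0.0603756 ] [0.45940043 0.58072305 0.82533602]
True 3.375 [ 0.37993603 -0.19995625  0.01570651] [-1.57968172  1.80134406  8.86126937] [ 0.13555349  0.18973297 -0.02636345] 0.025
```

```bash
python3 - <<'E'
from workcell import r, optics, command_gripper
from h import *
import pickle
yaw=np.radians(21.8); q=list(quat(yaw))
r.move_straight([.38,-.20,.10],speed=.2)
r.reach([.52,-.04,.26],q); r.hold(.1); s=r.read_state()
im,de=optics.get_image("wrist"); c=optics.camera_model("wrist")
pickle.dump((im,de,c,s),open("w1.pkl","wb")); cv2.imwrite("pics/w1.png",im[:,:,::-1]); print(s["time_s"],s["eef_pos"],s["contact_force"])
E
```

```text
5.0833 [ 0.51911225 -0.04101703  0.25846154] [0.19595086 0.7511894  0.37445099]
```

View pics/w1.png

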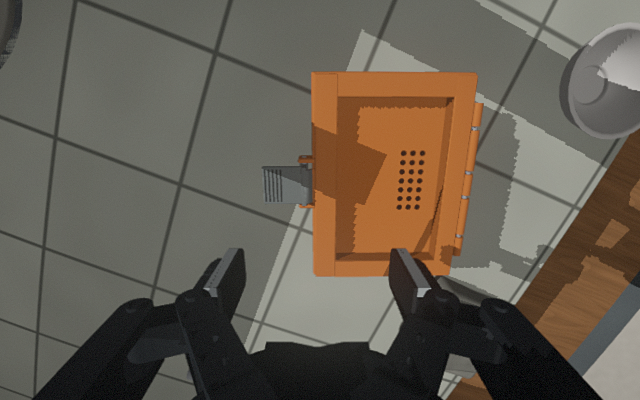

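The wrist view shows the lid flange spanning x 312–478 and y 72–276. The grey tab is at (263–312, 166–204), and the hinge is on the right at about 470. The box lines up with the image axes.

```bash
python3 - <<'E'
from h import *
import pickle
im,de,c,s=pickle.load(open("w1.pkl","rb"))
T=np.eye(4);T[:3,:3]=Ro.from_quat(s["eef_rot"]).as_matrix();T[:3,3]=s["eef_pos"];T=T@c["tool_from_camera"]
P=cloud(im,de,c,T)
hsv=cv2.cvtColor(im,cv2.COLOR_RGB2HSV)
v,u=np.mgrid[0:400,0:640]
reg=(u>255)&(u<500)&(v>60)&(v<285)&(de>0)
o=reg&(hsv[...,1]>150)&(hsv[...,0]<20)
q=P[o]; print(np.histogram(q[:,2],np.arange(.05,.11,.005)))
t=q[(q[:,2]>.08)&(q[:,2]<.1)]
R=cv2.minAreaRect((t[:,:2]*1000).astype(np.float32)); print(np.median(t[:,2]),R)
# box coords with yaw guess
for n,z0,z1 in(("flange",.083,.1),):
  fm=o&(P[...,2]>z0)&(P[...,2]<z1)
  # front edge per row
  pts=[]
  for row in list(range(85,150,3))+list(range(215,265,3)):
    cols=np.where(fm[row])[0]; pts.append(P[row,cols[0]])
  pts=np.array(pts); l=cv2.fitLine((pts[:,:2]*1e3).astype(np.float32),cv2.DIST_HUBER,0,.01,.01).ravel(); print("front line",l,np.degrees(np.arctan2(l[1],l[0])))
  F=l[2:]
  for nm,rs in (("top",1),("bot",-1)):
    pp=[]
    for col in range(320,440 if rs==1 else 385,3):
      rr=np.where(fm[:,col])[0]; pp.append(P[rr[0] if rs==1 else rr[-1],col])
    pp=np.array(pp); k=cv2.fitLine((pp[:,:2]*1e3).astype(np.float32),cv2.DIST_HUBER,0,.01,.01).ravel(); print(nm,k,np.degrees(np.arctan2(k[1],k[0])),pp[:,2].mean())
g=reg&(u>260)&(u<313)&(v>160)&(v<208)&(hsv[...,1]<100)&(P[...,2]>.07)
G=P[g]; yaw=np.radians(21.8)
bx=np.array([np.cos(yaw),np.sin(yaw)]);by=np.array([-bx[1],bx[0]])
print("tab",G.mean(0),"along",np.percentile(G[:,:2]@bx,[0.5,2,50,98,99.5]),"across",np.percentile(G[:,:2]@by,[1,3,50,97,99]),np.median(G[:,2]))
print("flange along",np.percentile(t[:,:2]@bx,[.2,1,50,99,99.8]),"across",np.percentile(t[:,:2]@by,[.2,1,50,99,99.8]))
f=q[(q[:,2]<.08)]; print("floor z",np.median(f[:,2]),"along",np.percentile(f[:,:2]@bx,[1,99]),"across",np.percentile(f[:,:2]@by,[1,99]))
E
```

```text
(array([    0,     0,     0,   412, 15293,   497,  1086,  1260, 12309,
           0,     0]), array([0.05 , 0.055, 0.06 , 0.065, 0.07 , 0.075, 0.08 , 0.085, 0.09 ,
       0.095, 0.1  , 0.105]))
0.09129764983987637 ((582.698486328125, -12.37213134765625), (177.5379180908203, 214.3578338623047), 22.07833480834961)
front line [ 3.8204357e-01 -9.2414433e-01  5.1001331e+02 -2.9926886e+01] -67.53968
top [9.2708325e-01 3.7485552e-01 5.3139648e+02 7.9929619e+01] 22.01538 0.0888310525833254
bot [ 9.3330508e-01  3.5908443e-01  5.9518695e+02 -1.2105627e+02] 21.043976 0.09169102555967305
tab [ 0.48891572 -0.05023085  0.09176967] along [0.40984956 0.41077465 0.43544607 0.45901344 0.45993908] across [-0.24843788 -0.24744934 -0.22793424 -0.20973309 -0.20936167] 0.0910535456572909
flange along [0.45119714 0.46123621 0.53945056 0.62246939 0.62356959] across [-0.33350132 -0.33193193 -0.19845523 -0.12147349 -0.1209832 ]
floor z 0.0714928831277398 along [0.4873813  0.59638013] across [-0.31535801 -0.1442638 ]
```

```bash
cat >> h.py <<'E'
YAW=np.radians(21.9)
_b=np.radians(21.8)
ORG=np.array([.5412*np.cos(_b)+.2285*np.sin(_b), .5412*np.sin(_b)-.2285*np.cos(_b),0])
BX=np.array([np.cos(YAW),np.sin(YAW),0]);BY=np.array([-BX[1],BX[0],0])
E_=.0158; HALF=.0446
def pose_lid(xl,zl,tilt,y=0.):
    """TCP pose with the lid-finger tip at box x=xl,height zl"""
    q=quat(YAW,1,tilt); R=Ro.from_quat(q).as_matrix()
    tip=ORG+xl*BX+y*BY+np.array([0,0,zl])
    return list(tip-R@np.array([0,HALF,E_])), list(q)
def tips(s):
    R=Ro.from_quat(s["eef_rot"]).as_matrix(); o=[]
    for h in (HALF,-HALF):
        p=s["eef_pos"]+R@np.array([0,h,E_])-ORG; o.append(np.round([p@BX*1e3,p@BY*1e3,p[2]*1e3],1))
    return o
def lidcloud(im,de,c,s):
    T=np.eye(4);T[:3,:3]=Ro.from_quat(s["eef_rot"]).as_matrix();T[:3,3]=s["eef_pos"];T=T@c["tool_from_camera"]
    P=cloud(im,de,c,T)-ORG
    return np.dstack([P@BX,P@BY,P[...,2]])
E
python3 - <<'E'
from workcell import r, optics, command_gripper
from h import *
print(ORG)
for xl,zl,t in((-.03,.15,.02),(-.03,.108,.02)):
    p,q=pose_lid(xl,zl,t); print(p)
    r.move_straight(p,q,speed=.15)
r.hold(.3); s=r.read_state(); print(s["time_s"],s["eef_pos"],tips(s),s["contact_force"],s["grip_width"])
for xl,zl,t in((-.03,.0812,.02),(-.03,.07,.36)): 
    p,q=pose_lid(xl,zl,t); print(p,r.solve_ik(p,q))
im,de=optics.get_image("wrist"); cv2.imwrite("pics/w2.png",im[:,:,::-1])
im,de=optics.get_image("scene"); cv2.imwrite("pics/s2.png",cv2.resize(im[120:280,230:430,::-1],None,fx=4,fy=4)[:600])
E
```

```text
[ 0.58735408 -0.01117474  0.        ]
[np.float64(0.5184389481240373), np.float64(-0.038878444200694806), np.float64(0.1666887806398546)]
[np.float64(0.5184389481240373), np.float64(-0.038878444200694806), np.float64(0.12468878063985459)]
6.6417 [ 0.51886732 -0.03896114  0.12552369] [array([-29.6,  -0.3, 108.9]), array([-118.8,   -0.3,  110.6])] [-0.69627096  0.61081891  0.56076849] 0.07509839978238717
[np.float64(0.5184389481240373), np.float64(-0.038878444200694806), np.float64(0.09788878063985458)] [-0.21602237  0.52441313  1.72599879 -0.0142916   0.90775743 -0.58935934]
[np.float64(0.5259544551022666), np.float64(-0.035857229766614124), np.float64(0.10049860061818039)] [-0.12018379  0.68670735  1.45363404 -0.17585678  1.32361107 -0.43150629]
```

View pics/w2.png

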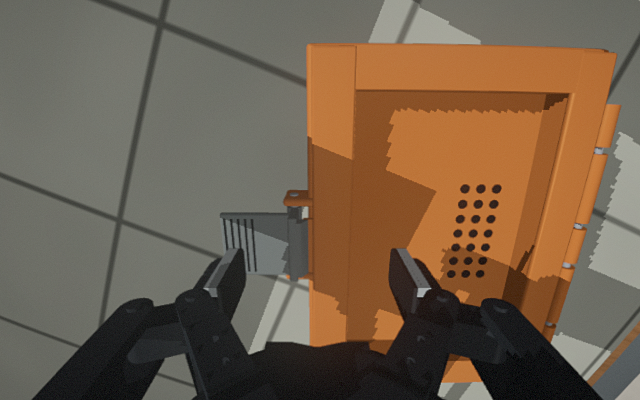

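View pics/s2.png

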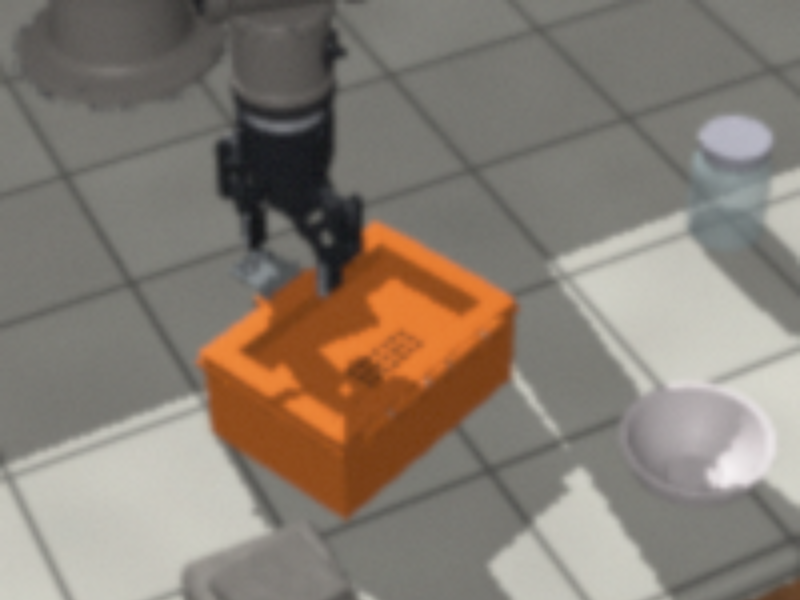

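Both fingers sit where intended: the left one over the ribbed tab at (225,275), the right one over the sunken panel at (410,275). I'll press now.

```bash
python3 - <<'E'
from workcell import r, optics, command_gripper
from h import *
import pickle
p,q=pose_lid(-.03,.0812,.02)
h=r.move_straight(p,q,speed=.04,max_force=18)
s=r.read_state(); print(h,s["time_s"],tips(s),s["contact_force"],s["torque"])
r.hold(.15)
s=r.read_state(); print(s["time_s"],tips(s),s["contact_force"],s["torque"])
im,de=optics.get_image("wrist"); c=optics.camera_model("wrist"); pickle.dump((im,de,c,s),open("w3.pkl","wb"))
cv2.imwrite("pics/w3.png",im[:,:,::-1])
B=lidcloud(im,de,c,s); hsv=cv2.cvtColor(im,cv2.COLOR_RGB2HSV)
o=(hsv[...,1]>150)&(hsv[...,0]<20)&(de>0)&(abs(B[...,0])<.12)&(B[...,1]>.0)&(B[...,1]<.08)&(B[...,2]>.05)
f=B[o]; f=f[(f[:,0]>-.05)&(f[:,0]<.05)]
print("panel slope",np.polyfit(f[:,0],f[:,2],1), len(f))
E
```

```text
False 7.5583 [array([-31.2,   0.3,  80.7]), array([-120.4,    0.3,   82.8])] [-5.73484835 -2.05698108  5.96550794] [-0.29757002  0.89532237 -0.01091723]
7.7083 [array([-31.2,   0.3,  80.8]), array([-120.4,    0.2,   82.8])] [-5.54922531 -2.17524936  6.57837493] [-0.26667369  0.86428798  0.01999743]
panel slope [-0.09766653  0.07838724] 29216
```

View pics/w3.png

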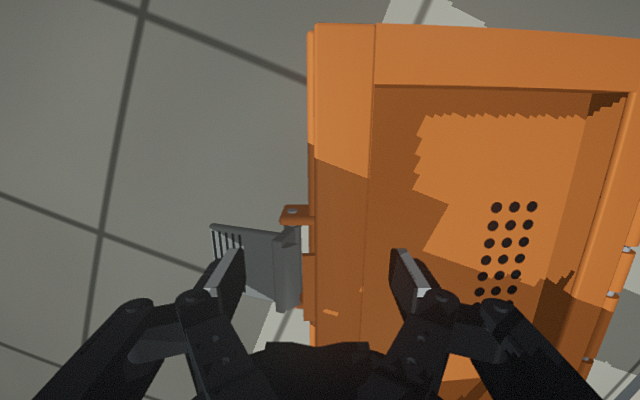

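The lid is trapped ajar: its slope is 0.098 rad, so the front gap is about 15 mm. The hook is visibly clear of the lid at (290,270). I'll hold, then lift the tab finger by pivoting about the lid fingertip.

```bash
python3 - <<'E'
from workcell import r, optics, command_gripper
from h import *
import pickle
def ang(s):
    im,de=optics.get_image("wrist"); c=optics.camera_model("wrist")
    B=lidcloud(im,de,c,s); hsv=cv2.cvtColor(im,cv2.COLOR_RGB2HSV)
    o=(hsv[...,1]>150)&(hsv[...,0]<20)&(de>0)&(B[...,1]>.0)&(B[...,1]<.08)&(B[...,2]>.05)&(abs(B[...,0])<.05)
    return np.polyfit(B[o][:,0],B[o][:,2],1),im
r.hold(2.5); s=r.read_state(); a,_=ang(s); print(s["time_s"],tips(s),s["contact_force"],a)
for t in (.09,.18,.27,.36):
    p,q=pose_lid(-.031,.0812,t); r.move_straight(p,q,speed=.04)
    s=r.read_state(); print(t,s["time_s"],tips(s),s["contact_force"])
r.hold(.1); s=r.read_state(); a,im=ang(s); print(tips(s),s["contact_force"],a); cv2.imwrite("pics/w4.png",im[:,:,::-1])
im,de=optics.get_image("scene"); cv2.imwrite("pics/s4.png",cv2.resize(im[120:270,230:430,::-1],None,fx=4,fy=4))
E
```

```text
10.2583 [array([-31.2,   0.3,  80.8]), array([-120.4,    0.3,   82.8])] [-6.07797691 -1.76646619  5.5821292 ] [-0.09787296  0.07841754]
0.09 10.5583 [array([-30.3,  -0.3,  81.3]), array([-119.1,   -0.4,   89.2])] [-1.06520778 -1.47932181  5.39151752]
0.18 10.8167 [array([-29.7,  -0.1,  80.8]), array([-117.5,   -0.2,   96.5])] [ 2.04922061 -0.15530156  2.17120604]
0.27 11.075 [array([-30.4,   0.1,  80.6]), array([-116.5,   -0. ,  104. ])] [1.78685638 0.11922702 2.23070739]
0.36 11.3333 [array([-30.8,   0.2,  80.5]), array([-1.144e+02,  1.000e-01,  1.117e+02])] [1.52340179 0.71056249 1.48916613]
[array([-31. ,   0.1,  81. ]), array([-1.146e+02,  1.000e-01,  1.121e+02])] [1.29561793 1.68335485 1.50689746] [-0.11232422  0.07924292]
```

View pics/w4.png

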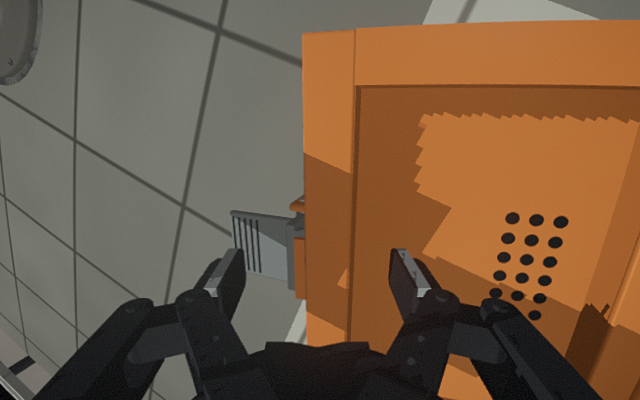

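View pics/s4.png

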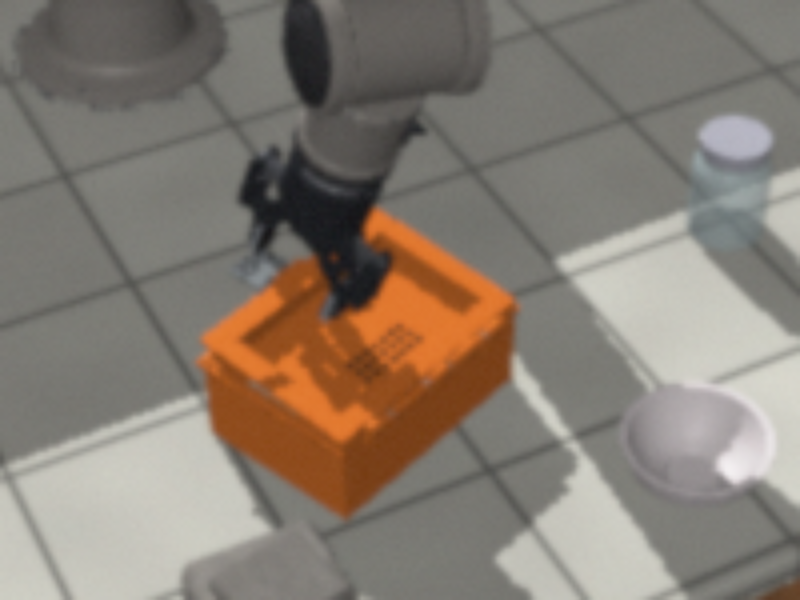

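The tab finger is clear of the tab (tip at 112 mm), the lid is still trapped at about 17 mm, and the box hasn't moved. Pushing shut.

```bash
python3 - <<'E'
from workcell import r, optics, command_gripper
from h import *
p,q=pose_lid(-.031,.062,.36)
h=r.move_straight(p,q,speed=.025,max_force=15); s=r.read_state(); print(h,s["time_s"],tips(s),s["contact_force"])
r.hold(.2); s=r.read_state(); print(s["time_s"],tips(s),s["contact_force"])
im,de=optics.get_image("wrist"); c=optics.camera_model("wrist"); cv2.imwrite("pics/w5.png",im[:,:,::-1])
B=lidcloud(im,de,c,s); hsv=cv2.cvtColor(im,cv2.COLOR_RGB2HSV)
o=(hsv[...,1]>150)&(hsv[...,0]<20)&(de>0)&(B[...,1]>.0)&(B[...,1]<.08)&(B[...,2]>.05)&(abs(B[...,0])<.05)
print(np.polyfit(B[o][:,0],B[o][:,2],1))
E
```

```text
False 12.45 [array([-29.7,  -0.3,  63.7]), array([-113.2,   -0.3,   94.9])] [ 1.24514593  3.71567081 16.46138291]
12.65 [array([-29.7,  -0.3,  63.8]), array([-113.3,   -0.2,   94.9])] [ 1.76595033  3.38422359 15.71780695]
[0.03603822 0.06733006]
```

View pics/w5.png

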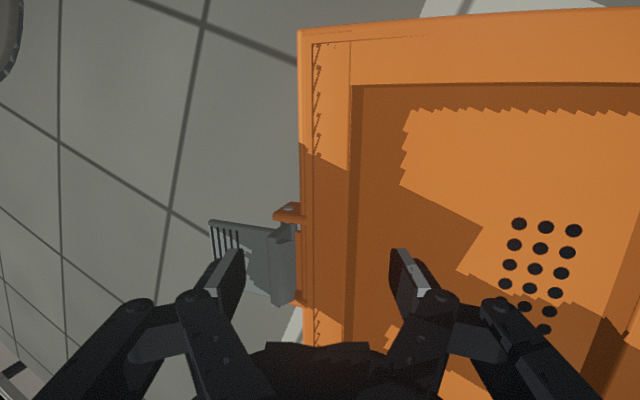

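```bash
python3 - <<'E'
from workcell import r, optics
from h import *
import pickle
s=r.read_state(); im,de=optics.get_image("wrist"); c=optics.camera_model("wrist"); pickle.dump((im,de,c,s),open("w6.pkl","wb"))
def rep(im,de,c,s):
    B=lidcloud(im,de,c,s); hsv=cv2.cvtColor(im,cv2.COLOR_RGB2HSV)
    g=(hsv[...,1]<100)&(B[...,0]<-.095)&(B[...,0]>-.128)&(B[...,1]>.008)&(B[...,1]<.018)&(B[...,2]>.06)&(B[...,2]<.1)
    f=B[g]; print("tab",g.sum(),np.polyfit(f[:,0]+.12,f[:,2],1))
    o=(hsv[...,1]>150)&(hsv[...,0]<20)&(de>0)
    for a,b,y0,y1 in((-.05,.05,.03,.08),(-.072,-.058,.0,.09),(-.09,-.05,.06,.1)):
        k=o&(B[...,0]>a)&(B[...,0]<b)&(B[...,1]>y0)&(B[...,1]<y1); print(a,b,k.sum(),np.median(B[k],0))
rep(im,de,c,s); rep(*pickle.load(open("w3.pkl","rb"))); rep(*pickle.load(open("w1.pkl","rb")))
print(s["time_s"],s["contact_force"])
E
```

```text
tab 975 [0.005537  0.0910568]
-0.05 0.05 30775 [0.00790487 0.05702088 0.06727757]
-0.072 -0.058 5732 [-0.0647631   0.05168937  0.08395721]
-0.09 -0.05 7168 [-0.06276494  0.0807393   0.08379303]
tab 1267 [0.29343968 0.08438542]
-0.05 0.05 20356 [-0.00385737  0.05695136  0.07854361]
-0.072 -0.058 7722 [-0.06501646  0.05244586  0.10444909]
-0.09 -0.05 8340 [-0.06573713  0.08274502  0.10423055]
tab 313 [-0.00324627  0.09088519]
-0.05 0.05 4788 [-0.00043956  0.05582156  0.07137377]
-0.072 -0.058 1338 [-0.06470164  0.04771383  0.09192712]
-0.09 -0.05 1359 [-0.06564458  0.0811006   0.09169865]
12.7 [ 2.04345753  3.20147521 16.08496148]
```

The tab is back at rest (slope 0.006, height as before) and the lid is pressed right under the hook, so it has clicked. Now withdrawing.

```bash
python3 - <<'E'
from workcell import r, optics
from h import *
import pickle
p,q=pose_lid(-.03,.085,.36); r.move_straight(p,q,speed=.04)
p,q=pose_lid(-.03,.14,.36); r.move_straight(p,q,speed=.1)
q=list(quat(YAW)); r.reach([.51,-.04,.26],q); r.hold(.3)
s=r.read_state(); im,de=optics.get_image("wrist"); c=optics.camera_model("wrist")
cv2.imwrite("pics/w7.png",im[:,:,::-1])
B=lidcloud(im,de,c,s); hsv=cv2.cvtColor(im,cv2.COLOR_RGB2HSV)
g=(hsv[...,1]<100)&(B[...,0]<-.095)&(B[...,0]>-.128)&(B[...,1]>-.018)&(B[...,1]<.018)&(B[...,2]>.06)&(B[...,2]<.1)
f=B[g]; print("tab",np.polyfit(f[:,0]+.12,f[:,2],1))
o=(hsv[...,1]>150)&(hsv[...,0]<20)&(de>0)
k=o&(abs(B[...,0])<.05)&(abs(B[...,1])<.08)&(B[...,2]<.08); print("panel",np.polyfit(B[k][:,0],B[k][:,2],1))
k=o&(B[...,0]>-.072)&(B[...,0]<-.058)&(abs(B[...,1])<.09); print("front flange z",np.median(B[k],0))
k=o&(B[...,2]>.083)&(B[...,2]<.1); print("ext x",np.percentile(B[k][:,0],[1,99]),"y",np.percentile(B[k][:,1],[.5,99.5]))
print(s["time_s"],s["eef_pos"],s["contact_force"])
im,de=optics.get_image("top"); cv2.imwrite("pics/t7.png",im[:,:,::-1])
d=pickle.load(open("d0.pkl","rb"))["top"][0]; df=np.abs(im.astype(int)-d).sum(2)
cv2.imwrite("pics/d7.png",np.clip(df,0,255).astype(np.uint8))
E
```

```text
tab [-0.0037099   0.09083814]
panel [-0.00777792  0.07141683]
front flange z [-0.06501223  0.01197232  0.0919289 ]
ext x [-0.07914912  0.08129059] y [-0.10461462  0.10527896]
14.925 [ 0.51006429 -0.03964905  0.25826098] [-0.16415424  1.12471971 -0.3449593 ]
```

View pics/w7.png

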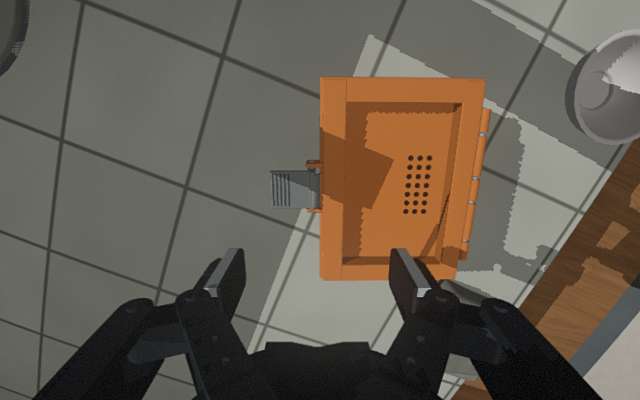

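View pics/d7.png

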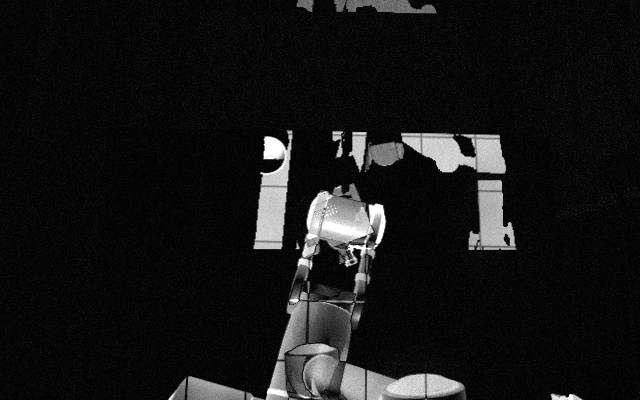

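The final wrist view shows the box shut, with the tab at (272–320, 172–208) flat. The difference image contains only the arm and its shadows, so nothing around the box has moved. Handing in.

```bash
python3 -c "
from workcell import r
print(r.finish_job())"
```

```text
the job is handed in; nothing more can be done
None
```

The hatch box has had its airing and is latched shut again. I handed the job in at about 15 s of the 38 s allowed.

- **Opening:** With the jaws along the box's depth, one fingertip pressed the tab while the other waited over the sunken panel. The lid popped up against that finger. The finger was already low enough to limit the front gap to about 2 cm; I did not measure the peak itself.
- **Holding ajar:** The lid measured 0.098 rad, about 15 mm at the front edge, both just after it popped and about 2.5 s later.
- **Closing:** I lifted the tab finger clear by tilting the tool about the lid fingertip; the gap read about 17 mm after the tilt. I then pushed the lid down with up to about 16 N until the hook took it. With the finger still pressing, the wrist camera read the lid slightly below shut (-0.036 rad).
- **Last checks:** With the arm withdrawn, the lid read about 0.008 rad (latched) and the tab was back at rest. The box measured within about 1 mm of where it started. Comparing the top view before and after showed only the arm and its shadows changed.

Before starting, I touched the tiles once on an empty spot to measure the fingertip height; contact was about 9 N. No checks failed. The depth images read about 1 mm high throughout, within the stated calibration.

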